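# Lay out the loaves by length on the display rack

## Robot

A 7-joint arm with a two-finger parallel gripper is mounted at the origin on the work surface. World frame = base frame: x ahead of the robot, y to its left, z up, the work surface at z = 0. Lengths are in m, angles in rad, forces in N, time in s.
With the tool pointing down it reaches from about 0.35 to 0.9 m from the base axis. Payload 8.1 kg.
Tool frame: the origin (TCP) lies midway between the tips of the shut fingers; the grasp point (between the pads) lies arm.tcp_to_grasp behind it (arm.tcp_to_grasp is the distance from the TCP to the grasp point, in m); z points along the fingers, y is the line along which they close (so a half turn about z gives the same grasp; the last joint's range is limited). The gripper opens to 92 mm and grips with 3 to 60 N. Pads are 19 mm wide; open, the fingers measure 130 mm over their backs; the gripper's body (75 mm by 190 mm) begins 47 mm behind the grasp point.
Start: joints at [-1.21, 0.434, 0.025, 1.573, -0.012, 1.134, -0.075], TCP at [0.28, 0.559, 0.227] pointing down, gripper open.
Joint ranges: [-2.62, 2.62], [-0.44, 2.09], [-1.27, 1.32], [0.08, 2.57], [-1.32, 4.46], [0.12, 2], [-2.74, 2.74]. Speed limits (rad/s): [2.22, 2.22, 3.01, 3.01, 3.14, 3.14, 3.14].

## Interface

Orientations are given as a rotation vector (axis times angle).
In Python, from cell import observe, get_image, arm gives the robot as it stands. The module is installed in compiled form; this text tells all that it offers.
- The arm moves only by the tool drive_tool, never from a script. Its argument "steps" is a list of rows, each a list of 5 numbers: the closure, from 0 (fully open) to 1 (shut), then the shift along the world's x, y, z in mm, then the turn about the world's z in rad. In form: [[hand, x, y, z, roll], ...]. A call has 1 to 20 rows; each row shifts and turns the commanded pose from where the row before left it; what a row does not reach is not made up. A row lasts 1/12 s, in which the tool goes at most 41.7 mm and 7.16 degrees, less where a joint would pass 70% of its speed; a pose out of reach is approached as far as the arm can. A call with a gripper value outside its range is refused whole. The fingers move at their own pace and stop on an object; "grip_force" is the grip in N (left out, the last holds). Time passes only in rows, so rows that do not move let the fingers close. It gives the time, the measured TCP pose, the force, the opening and the grip force at its end, in the units of the state.
- observe(): the state, without advancing time (a new reading comes with each control period).
- get_image(name): name is "scene" or "side" or "wrist"; returns a dict with "image" (384x512x3 uint8, red, green, blue), "vfov" (degrees; the focal length in pixels is half the picture's height over the tangent of half this angle, whatever the lens; pixels are square), "cx", "cy" (the principal point, pixels), "xyz" and "attitude" of the camera in the world. Camera axes: x right, y down, z forward; pixel columns grow to the right and rows downward; lengths in m; the calibration is good to about 2 mm. The wrist camera is an equidistant fisheye: a pixel r from the principal point sees the ray r / f radians off the axis. A picture is of the moment at which its call begins. There is no depth.
- arm.sign_off(): hands the job in; it is judged then, once.
The state is a dict: "clock": time; "joints": joint angles; "dq": joint speeds; "joint_efforts": joint torques, N m; "position": TCP position; "ee_rot": TCP orientation; "force": force on the tool from outside, world axes, zero at the start; "ft_torque": the same for the moment, N m; "width": opening from 0.0 (shut) to 1.0 (fully open); "gripper_force": force on a finger pad.
Only numpy, scipy, OpenCV 4.12 (cv2) and the standard library are available. Lean on these libraries where they do the work, as an engineer would, in place of code of your own. Each camera call takes 0.05 s, during which the arm holds its last target. There are 200 camera calls.

## Task

Lay out the four crusty loaves on the four slatted boards of the display rack, one to a board, in order of length: the shortest on the board next to the kitchen scale, the longest on the board at the other end, next to the jar. Set each one down gently, slashed top up, centred on its board and lying lengthwise along it, and leave the jar where it stands.

Things in the scene. Friction and masses are not known exactly. Their poses are not given: they have to be found in the camera images.
- loaf1_mid (a point): Crusty golden-brown bread loaf, 80 mm long (the shortest), 48 mm wide, 48 mm high, rigid, about 50 g, flat underside, paler slashes across its top. The point is its centre, 24 mm above its underside. Local x runs along its length, z is up through the slashed top. Starts lying loose on the counter, close to the robot.
- loaf2_mid (a point): Crusty golden-brown bread loaf, 105 mm long (the second shortest), 48 mm wide, 48 mm high, rigid, about 66 g, flat underside, paler slashes across its top. The point is its centre, 24 mm above its underside. Local x runs along its length, z is up through the slashed top. Starts lying loose on the counter, close to the robot.
- loaf3_mid (a point): Crusty golden-brown bread loaf, 130 mm long (the second longest), 48 mm wide, 48 mm high, rigid, about 82 g, flat underside, paler slashes across its top. The point is its centre, 24 mm above its underside. Local x runs along its length, z is up through the slashed top. Starts lying loose on the counter, close to the robot.
- loaf4_mid (a point): Crusty golden-brown bread loaf, 155 mm long (the longest), 48 mm wide, 48 mm high, rigid, about 98 g, flat underside, paler slashes across its top. The point is its centre, 24 mm above its underside. Local x runs along its length, z is up through the slashed top. Starts lying loose on the counter, close to the robot.
- bay1: One of four identical fixed slatted boards in a row, 92 mm apart, on a dark rack: the one at the robot's left end of the row (greatest y). 166 mm long (local x, away from the robot), 66 mm wide (local y), 8 mm thick. Origin: centre of its underside; its top is 8 mm above that and 20 mm above the counter. A steel rail 39 mm above the counter runs 94 mm beyond its centre.
- bay2: One of four identical fixed slatted boards in a row, 92 mm apart, on a dark rack: the one second from the robot's left end. 166 mm long (local x, away from the robot), 66 mm wide (local y), 8 mm thick. Origin: centre of its underside; its top is 8 mm above that and 20 mm above the counter. A steel rail 39 mm above the counter runs 94 mm beyond its centre.
- bay3: One of four identical fixed slatted boards in a row, 92 mm apart, on a dark rack: the one third from the robot's left end. 166 mm long (local x, away from the robot), 66 mm wide (local y), 8 mm thick. Origin: centre of its underside; its top is 8 mm above that and 20 mm above the counter. A steel rail 39 mm above the counter runs 94 mm beyond its centre.
- bay4: One of four identical fixed slatted boards in a row, 92 mm apart, on a dark rack: the one at the robot's right end of the row (least y). 166 mm long (local x, away from the robot), 66 mm wide (local y), 8 mm thick. Origin: centre of its underside; its top is 8 mm above that and 20 mm above the counter. A steel rail 39 mm above the counter runs 94 mm beyond its centre.
- scale: Grey kitchen scale with a square steel pan and a small dark display, fixed, 170 mm deep (x) by 130 mm wide (y), 34 mm high. The origin is the centre of its underside. It stands at either the left or the right end of the row of boards, its centre about 150 mm from that end board's centre line; this tells which end is the short end.
- jar_mid (a point): Amber glass jar with a steel cap, loose, 72 mm across, 85 mm high, 0.45 kg. The point is its centre, half-way up. It stands at the other end of the row from the scale, and is to be left alone.
Things that resemble listed ones, but are neither listed nor needed, are in the scene too. What is shaped like the part that bears loaf3_mid but pink is not meant. What is shaped like the part that bears loaf1_mid but purple is not meant.

How it is judged:
At the end, for the whole second after the job is handed in: From the scale outwards the boards carry the loaves from shortest to longest, each resting top up, centred within 20 mm lengthwise and 15 mm crosswise, parallel to its board within 15 degrees, released, at rest; jar upright within 30 mm of its start (((horizontal distance between scale and bay1 below 0.25 m and (x of loaf1_mid in the frame of bay1 between -0.02 and 0.02 m and y of loaf1_mid in the frame of bay1 between -0.015 and 0.015 m and z of loaf1_mid in the frame of bay1 between 0.026 and 0.038 m and angle between the x axis of loaf1_mid and the x axis of bay1, either way round below 0.26 rad and angle between loaf1_mid's own z axis and vertical below 0.15 rad) and (x of loaf2_mid in the frame of bay2 between -0.02 and 0.02 m and y of loaf2_mid in the frame of bay2 between -0.015 and 0.015 m and z of loaf2_mid in the frame of bay2 between 0.026 and 0.038 m and angle between the x axis of loaf2_mid and the x axis of bay2, either way round below 0.26 rad and angle between loaf2_mid's own z axis and vertical below 0.15 rad) and (x of loaf3_mid in the frame of bay3 between -0.02 and 0.02 m and y of loaf3_mid in the frame of bay3 between -0.015 and 0.015 m and z of loaf3_mid in the frame of bay3 between 0.026 and 0.038 m and angle between the x axis of loaf3_mid and the x axis of bay3, either way round below 0.26 rad and angle between loaf3_mid's own z axis and vertical below 0.15 rad) and (x of loaf4_mid in the frame of bay4 between -0.02 and 0.02 m and y of loaf4_mid in the frame of bay4 between -0.015 and 0.015 m and z of loaf4_mid in the frame of bay4 between 0.026 and 0.038 m and angle between the x axis of loaf4_mid and the x axis of bay4, either way round below 0.26 rad and angle between loaf4_mid's own z axis and vertical below 0.15 rad)) or (horizontal distance between scale and bay4 below 0.25 m and (x of loaf1_mid in the frame of bay4 between -0.02 and 0.02 m and y of loaf1_mid in the frame of bay4 between -0.015 and 0.015 m and z of loaf1_mid in the frame of bay4 between 0.026 and 0.038 m and angle between the x axis of loaf1_mid and the x axis of bay4, either way round below 0.26 rad and angle between loaf1_mid's own z axis and vertical below 0.15 rad) and (x of loaf2_mid in the frame of bay3 between -0.02 and 0.02 m and y of loaf2_mid in the frame of bay3 between -0.015 and 0.015 m and z of loaf2_mid in the frame of bay3 between 0.026 and 0.038 m and angle between the x axis of loaf2_mid and the x axis of bay3, either way round below 0.26 rad and angle between loaf2_mid's own z axis and vertical below 0.15 rad) and (x of loaf3_mid in the frame of bay2 between -0.02 and 0.02 m and y of loaf3_mid in the frame of bay2 between -0.015 and 0.015 m and z of loaf3_mid in the frame of bay2 between 0.026 and 0.038 m and angle between the x axis of loaf3_mid and the x axis of bay2, either way round below 0.26 rad and angle between loaf3_mid's own z axis and vertical below 0.15 rad) and (x of loaf4_mid in the frame of bay1 between -0.02 and 0.02 m and y of loaf4_mid in the frame of bay1 between -0.015 and 0.015 m and z of loaf4_mid in the frame of bay1 between 0.026 and 0.038 m and angle between the x axis of loaf4_mid and the x axis of bay1, either way round below 0.26 rad and angle between loaf4_mid's own z axis and vertical below 0.15 rad))) and distance of jar_mid from where it was at the start of the episode below 0.03 m and angle between jar_mid's own z axis and vertical below 0.15 rad and linear speed of each of loaf1, loaf2, loaf3, loaf4 below 0.02 m/s); the robot touches nothing.
It fails at once if a loaf is let fall from more than about 25 mm above its board ((height (world z) of loaf1_mid above 0.065 m and linear speed of loaf1 above 0.3 m/s and contact force between loaf1 and the fingers below 0.01 N) or (height (world z) of loaf2_mid above 0.065 m and linear speed of loaf2 above 0.3 m/s and contact force between loaf2 and the fingers below 0.01 N) or (height (world z) of loaf3_mid above 0.065 m and linear speed of loaf3 above 0.3 m/s and contact force between loaf3 and the fingers below 0.01 N) or (height (world z) of loaf4_mid above 0.065 m and linear speed of loaf4 above 0.3 m/s and contact force between loaf4 and the fingers below 0.01 N)).
It fails at once if a board is struck or pressed hard (over 40 N) (contact force between any of bay1, bay2, bay3, bay4 and anything else above 40 N).
It fails at once if the jar is tipped or shoved away (angle between jar_mid's own z axis and vertical above 0.35 rad or distance of jar_mid from where it was at the start of the episode above 0.05 m).
It also fails if it takes over 128 s, if anything falls off the work surface, if the arm or the gripper's body presses on something with over 40 N, if the wrist force passes 120 N, or if a joint passes its speed limit or range.

## Working session

There is one attempt and no reset: what is moved stays moved. The work goes in short steps, Python scripts to look and compute and a tool call to move; the robot and the scene stay as the last step left them, time stands still between calls to the robot, and variables do not carry over. Pictures are saved under pics/ and viewed, at most 14 in all, crops included, and the job is handed in when it is done.

Besides the shell and the picture viewer there is one more tool, called after "Request:" in YAML: its name, and indented under it one key for each argument. drive_tool: Moves the arm, as the interface text tells. Its arguments: {"type":"object","properties":{"steps":{"type":"array"},"grip_force":{"type":"number"}},"required":["steps"]}

```bash
mkdir -p pics; cat > h.py <<'E'
import numpy as np, cv2
from cell import observe, get_image, arm
from scipy.spatial.transform import Rotation as R
def att(a):
    a=np.array(a,float)
    return a if a.shape==(3,3) else (R.from_rotvec(a).as_matrix() if a.size==3 else R.from_quat(a).as_matrix())
def cast(d,u,v,z,fish=False):
    f=192/np.tan(np.radians(d['vfov'])/2); p=np.array([u-d['cx'],v-d['cy']])
    if fish:
        r=np.hypot(*p); t=r/f; c=np.r_[p/max(r,1e-9)*np.sin(t),np.cos(t)]
    else: c=np.r_[p/f,1]
    w=att(d['attitude'])@c; o=np.array(d['xyz']); return o+w*(z-o[2])/w[2]
def save(d,n,box=None,s=1.5):
    im=d['image'][...,::-1]
    if box: im=im[box[1]:box[3],box[0]:box[2]]
    cv2.imwrite('pics/'+n,cv2.resize(im,None,fx=s,fy=s))
E
python3 - <<'E'
from h import *
import pickle
o=observe(); print(o, arm.tcp_to_grasp)
ds={}
for n in('scene','side','wrist'):
    d=get_image(n); ds[n]=d; save(d,n+'0.png'); print(n,d['vfov'],d['cx'],d['cy'],d['xyz'],d['attitude'])
pickle.dump(ds,open('ds.pkl','wb'))
E
```

```text
{'clock': 0.0, 'joints': array([-1.20961546,  0.43526448,  0.02495764,  1.57409913, -0.01161125,
        1.13399744, -0.07508754]), 'dq': array([ 0.0015292 , -0.0017597 ,  0.00068692,  0.0007193 , -0.00178218,
       -0.00112295,  0.00039128]), 'joint_efforts': array([ 5.32286813e-04, -6.67839217e+01,  9.85145196e-01, -3.14473414e+01,
       -6.06120075e-02,  4.28288989e-02,  1.87202891e-04]), 'position': array([0.27939228, 0.55849764, 0.22591823]), 'ee_rot': array([-7.22011178e-01, -3.05724770e+00,  2.52079022e-03]), 'force': array([-0.33141436,  1.07107535,  0.71254146]), 'ft_torque': array([-0.02174363,  0.00838936,  0.03271354]), 'gripper_force': 0.0, 'width': 1.0001372130507387} 0.0188
scene 50.29776969430366 253.58173909982864 187.6085889419275 [ 1.1466352  -0.42890473  0.56227079] [-1.95033861 -1.0263606   0.52860835]
side 56.70723025735808 253.46266203670115 189.06706953559222 [ 0.14263425 -0.61769118  0.54082999] [-2.10403266  0.54600334 -0.30147539]
wrist 65.70646984690485 257.99545691529335 192.56509258233385 [0.21295754 0.59290437 0.38398959] [2.46233499 1.5216135  0.21372245]
```

View pics/scene0.png

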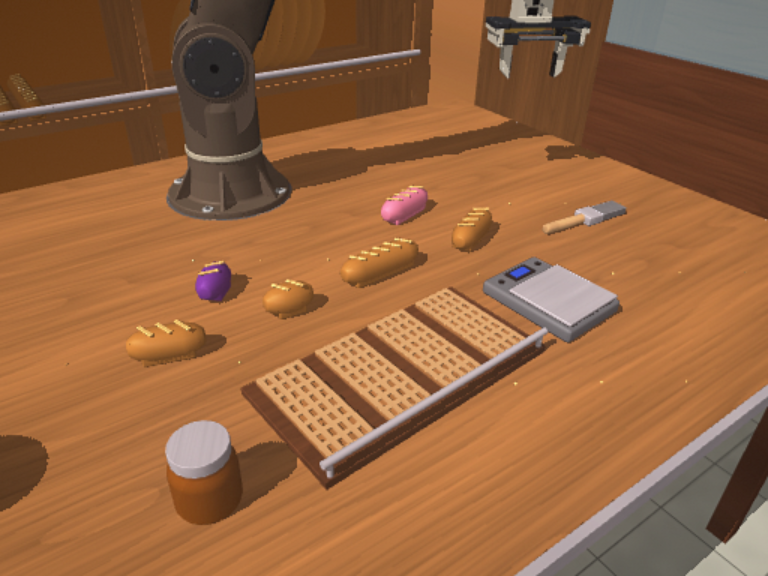

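View pics/side0.png

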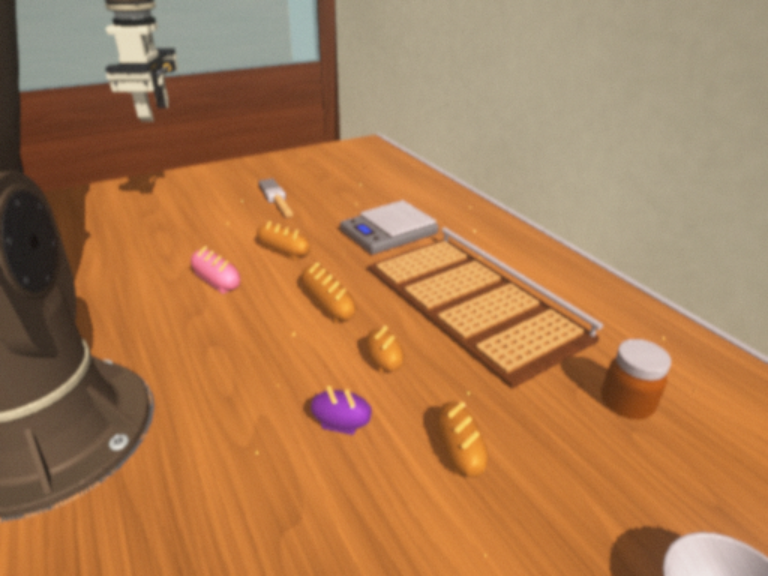

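The scale is at the right of the scene view (768-wide px 555,297), which is the robot's left, so bay1 is the short end. The jar is at (205,470), by bay4.

Loaf candidates in scene px:
- (290,298): shortest.
- (166,342): 3 slashes.
- (472,229): 4 slashes.
- (380,262): 5 slashes, longest.
- Decoys: purple (213,281) and pink (405,204).

Next I measure them.

```bash
python3 - <<'E'
from h import *
import pickle
ds=pickle.load(open('ds.pkl','rb'))
seeds={'scene':[(290,298),(166,342),(472,229),(380,262)],'side':[(384,350),(463,440),(283,240),(328,292)]}
for n in seeds:
    d=ds[n]; hsv=cv2.cvtColor(d['image'],cv2.COLOR_RGB2HSV)
    for u,v in seeds[n]:
        x,y=int(u/1.5),int(v/1.5)
        print(n,(x,y),hsv[y,x],hsv[y+3,x],hsv[y,x+4],'wood',hsv[y,x-45],hsv[y,x+50],hsv[y+25,x])
E
```

```text
scene (193, 198) [ 14 179 191] [ 14 178 169] [ 14 179 171] wood [159 111  76] [ 13 162 183] [ 14 163 174]
scene (110, 228) [ 14 172 202] [ 14 177 182] [ 14 173 196] wood [ 13 164 200] [ 13 164 184] [ 13 160 180]
scene (314, 152) [ 14 178 182] [ 14 178 172] [ 14 175 150] wood [ 13 164 188] [ 15 128 213] [ 13 162 173]
scene (253, 174) [ 14 178 176] [ 14 178 152] [ 14 177 164] wood [ 13 161 190] [ 13 163 182] [ 13 160 180]
side (256, 233) [ 17 185 230] [ 15 196 228] [ 16 196 237] wood [ 14 179 217] [ 14 183 197] [ 14 182 213]
side (308, 293) [ 15 198 206] [ 18 166 228] [ 21 156 243] wood [ 14 179 221] [ 13 185 186] [ 13 185 178]
side (188, 160) [ 15 192 221] [ 14 199 195] [ 15 199 227] wood [ 14 181 204] [ 8 82 93] [ 14 182 213]
side (218, 194) [ 16 184 204] [ 14 195 201] [ 16 188 226] wood [ 14 182 210] [ 11 173 118] [ 14 186 213]
```

View pics/wrist0.png

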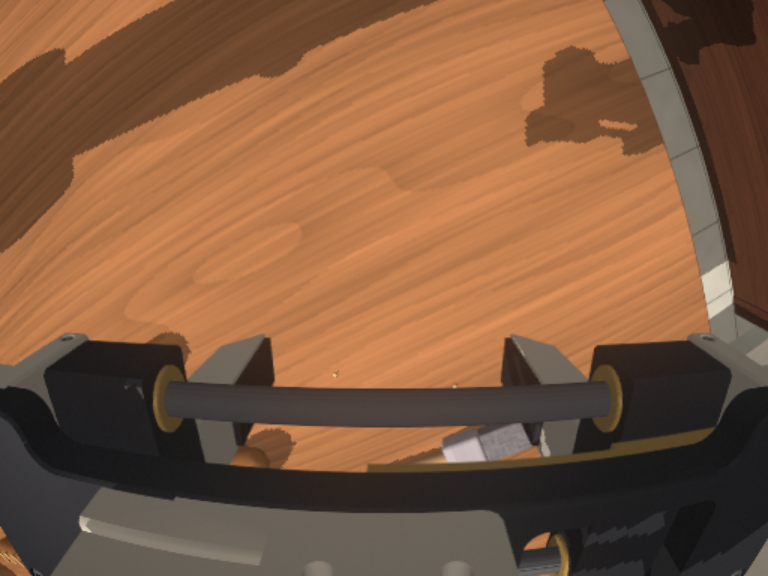

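```bash
cat > seg.py <<'E'
from h import *
def seg(d,n,seeds,r=62):
    im=cv2.cvtColor(d['image'],cv2.COLOR_RGB2BGR); hsv=cv2.cvtColor(im,cv2.COLOR_BGR2HSV).astype(int)
    hsv=cv2.GaussianBlur(hsv.astype(np.float32),(3,3),0)
    body=(hsv[...,1]>(170 if n=='scene' else 188))&(hsv[...,0]<18)&(hsv[...,0]>12.8)&(hsv[...,2]>60)
    sl=(hsv[...,0]>17.5)&(hsv[...,0]<28)&(hsv[...,2]>190)&(hsv[...,1]>70)
    out=im.copy(); res=[]
    m=cv2.morphologyEx((body|sl).astype(np.uint8),cv2.MORPH_OPEN,np.ones((2,2)))
    m=cv2.morphologyEx(m,cv2.MORPH_CLOSE,np.ones((5,5)))
    cn,_=cv2.findContours(m,cv2.RETR_EXTERNAL,cv2.CHAIN_APPROX_NONE)
    cn=[c for c in cn if cv2.contourArea(c)>150]
    for s in seeds:
        c=max(cn,key=lambda c:cv2.pointPolygonTest(c,s,True)); h=cv2.convexHull(c)
        M=cv2.moments(h); p=np.array([M['m10'],M['m01']])/M['m00']
        cv2.drawContours(out,[h],-1,(0,255,0),1); res.append((p,h[:,0,:]))
    return res,out
def ray(d,p):
    a=cast(d,*p,0.0); o=np.array(d['xyz']); return o,(a-o)/np.linalg.norm(a-o)
E
python3 - <<'E'
from seg import *
import pickle
ds=pickle.load(open('ds.pkl','rb'))
seeds={'scene':[(290,298),(166,342),(472,229),(380,262)],'side':[(384,350),(463,440),(283,240),(328,292)]}
rs={};ov=[]
for n in seeds:
    rs[n],o=seg(ds[n],n,[(int(u/1.5),int(v/1.5)) for u,v in seeds[n]]); ov.append(o[100:330])
cv2.imwrite('pics/seg1.png',cv2.resize(np.vstack(ov),None,fx=1.25,fy=1.25))
for i,nm in enumerate(['L1','L2?','L3?','L4']):
    (o1,r1),(o2,r2)=[ray(ds[n],rs[n][i][0]) for n in seeds]
    A=np.c_[r1,-r2]; t=np.linalg.lstsq(A,o2-o1,rcond=None)[0]; a,b=o1+r1*t[0],o2+r2*t[1]
    print(nm,'tri',((a+b)/2).round(4),'gap',np.linalg.norm(a-b).round(4))
    for n in seeds:
        g=np.array([cast(ds[n],*q,0.024)[:2] for q in rs[n][i][1]],np.float32)
        c,sz,an=cv2.minAreaRect(g); 
        if sz[0]<sz[1]: sz=sz[::-1]; an+=90
        print('  ',n,np.round(c,3),np.round(sz,3),round((an+90)%180-90,1))
E
```

```text
L1 tri [ 0.4474 -0.0982  0.0215] gap 0.0028
   scene [ 0.449 -0.099] [0.1   0.071] -47.6
   side [ 0.447 -0.098] [0.096 0.05 ] 71.1
L2? tri [ 0.4474 -0.2875  0.0204] gap 0.0036
   scene [ 0.45  -0.285] [0.101 0.088] 72.8
   side [ 0.447 -0.286] [0.115 0.052] 71.6
L3? tri [0.436  0.2867 0.0169] gap 0.0007
   scene [0.435 0.286] [0.156 0.052] -60.9
   side [0.43  0.282] [0.151 0.079] -66.0
L4 tri [0.4366 0.0769 0.0197] gap 0.0034
   scene [0.437 0.083] [0.168 0.083] -85.5
   side [0.435 0.077] [0.176 0.058] -88.1
```

View pics/seg1.png

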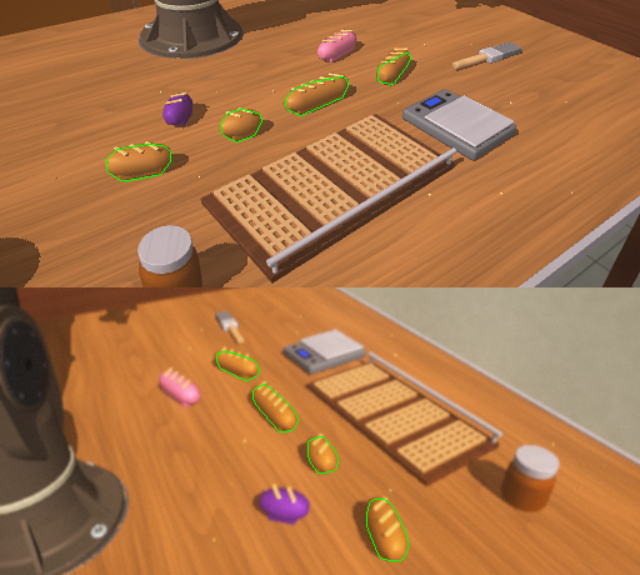

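```bash
python3 - <<'E'
from seg import *
import pickle
ds=pickle.load(open('ds.pkl','rb'))
seeds={'scene':[(290,298),(166,342),(472,229),(380,262)],'side':[(384,350),(463,440),(283,240),(328,292)]}
for n in seeds:
    d=ds[n]; hsv=cv2.cvtColor(d['image'],cv2.COLOR_RGB2HSV)
    rs,_=seg(d,n,[(int(u/1.5),int(v/1.5)) for u,v in seeds[n]])
    sl=((hsv[...,0]>=17)&(hsv[...,0]<30)&(hsv[...,1]<(160 if n=='side' else 150))&(hsv[...,2]>185)).astype(np.uint8)
    for i,(p,h) in enumerate(rs):
        m=np.zeros_like(sl); cv2.fillConvexPoly(m,h,1); m=cv2.dilate(m,np.ones((5,5)))&sl
        k,_,st,ce=cv2.connectedComponentsWithStats(m)
        pts=np.array([cast(d,*c,0.047)[:2] for c,s in zip(ce[1:],st[1:]) if s[4]>=5])
        if len(pts)>1:
            vx,vy,x0,y0=cv2.fitLine(pts.astype(np.float32),cv2.DIST_L2,0,.01,.01).ravel()
            print(n,i+1,len(pts),'mean',pts.mean(0).round(4),'ang',np.degrees(np.arctan2(vy,vx)).round(1),pts.round(3).tolist())
        else: print(n,i+1,len(pts))
    b=((hsv[...,0]>11)&(hsv[...,0]<24)&(hsv[...,1]<(142 if n=='scene' else 155))&(hsv[...,2]>130)).astype(np.uint8)
    b=cv2.morphologyEx(b,cv2.MORPH_CLOSE,np.ones((5,5)) if n=='scene' else np.ones((3,3))); b=cv2.morphologyEx(b,cv2.MORPH_OPEN,np.ones((4,4)))
    cn,_=cv2.findContours(b,cv2.RETR_EXTERNAL,cv2.CHAIN_APPROX_NONE)
    for c in cn:
        if cv2.contourArea(c)<500: continue
        g=np.array([cast(d,*q,0.02)[:2] for q in c[:,0,:]],np.float32); r=cv2.minAreaRect(g)
        if max(r[1])<.3: print(n,'board',np.round(r[0],4),np.round(r[1],3),round(r[2],1))
E
```

```text
scene 1 2 mean [ 0.441  -0.0964] ang 86.4 [[0.442, -0.084], [0.44, -0.108]]
scene 2 3 mean [ 0.4434 -0.2843] ang 73.8 [[0.45, -0.261], [0.443, -0.285], [0.437, -0.307]]
scene 3 2 mean [0.4398 0.2723] ang -70.3 [[0.435, 0.284], [0.444, 0.26]]
scene 4 5 mean [0.4334 0.085 ] ang -88.0 [[0.433, 0.135], [0.43, 0.107], [0.431, 0.083], [0.439, 0.064], [0.433, 0.035]]
scene board [1.0704 0.0752] [0.136 0.042] 89.6
scene board [ 0.6593 -0.1762] [0.16  0.068] 4.5
scene board [ 0.6525 -0.0849] [0.16  0.068] 4.6
scene board [0.6457 0.0065] [0.159 0.069] 4.4
scene board [0.6389 0.0981] [0.16  0.069] 4.6
side 1 2 mean [ 0.4458 -0.0959] ang 76.8 [[0.449, -0.082], [0.443, -0.109]]
side 2 3 mean [ 0.4473 -0.2845] ang 72.5 [[0.455, -0.261], [0.448, -0.284], [0.44, -0.308]]
side 3 0
side 4 2 mean [0.4391 0.0724] ang 87.2 [[0.44, 0.085], [0.438, 0.06]]
side board [ 0.6584 -0.1809] [0.17  0.068] 4.8
side board [ 0.651  -0.0891] [0.17  0.071] 4.0
side board [0.6452 0.0014] [0.174 0.072] 4.1
side board [0.6511 0.0935] [0.199 0.079] 8.8
```

Each loaf has a clean outline in both views. L2 is at (0.447,-0.286) and L3 at (0.436,0.285); their lengths and slash counts (3 and 4) agree. The boards are yawed about 4.4°. I'll move over L3 first and take a close look with the wrist camera.

Request:
drive_tool:
  steps:
    - [0,15.7,-27.5,-7,-0.069]
    - [0,15.7,-27.5,-7,-0.069]
    - [0,15.7,-27.5,-7,-0.069]
    - [0,15.7,-27.5,-7,-0.069]
    - [0,15.7,-27.5,-7,-0.069]
    - [0,15.7,-27.5,-7,-0.069]
    - [0,15.7,-27.5,-7,-0.069]
    - [0,15.7,-27.5,-7,-0.069]
    - [0,15.7,-27.5,-7,-0.069]
    - [0,15.7,-27.5,-7,-0.069]
    - [0,0,0,0,0]
    - [0,0,0,0,0]
  grip_force: 12

```text
clock: 1.15
position: [0.4373, 0.2819, 0.1564]
ee_rot: [1.718, 2.63, -0.002]
force: [-0.5, 0.5, -0.9]
width: 1.001
gripper_force: 0.0
```

```bash
cat >> h.py <<'E'
def pose():
    o=observe(); M=R.from_rotvec(o['ee_rot']).as_matrix()
    print('t',round(o['clock'],2),'tcp',np.round(o['position']*1000,1),'close',round(np.degrees(np.arctan2(M[1,1],M[0,1])),1),'zz',round(M[2,2],3),'w',round(o['width']*92,1),'F',np.round(o['force'],1),'gf',round(o['gripper_force'],1),'j7',round(o['joints'][6],2))
E
python3 - <<'E'
from seg import *
import pickle
ds=pickle.load(open('ds.pkl','rb')); pose()
for nm,p in dict(jarcap=(200,445),purple=(213,281),pink=(405,204)).items(): print(nm,cast(ds['scene'],p[0]/1.5,p[1]/1.5,.085 if nm=='jarcap' else .024).round(3))
save(get_image('wrist'),'w1.png')
d=get_image('scene'); save(d,'c1.png',(260,80,380,200),4)
E
```

```text
t 1.15 tcp [437.3 281.9 156.4] close 23.7 zz -1.0 w 92.1 F [-0.5  0.5 -0.9] gf 0.0 j7 -0.15
jarcap [ 0.704 -0.328  0.085]
purple [ 0.339 -0.173  0.024]
pink [0.287 0.246 0.024]
```

View pics/c1.png

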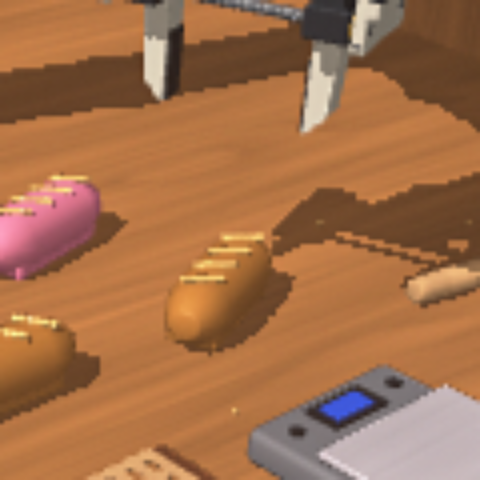

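View pics/w1.png

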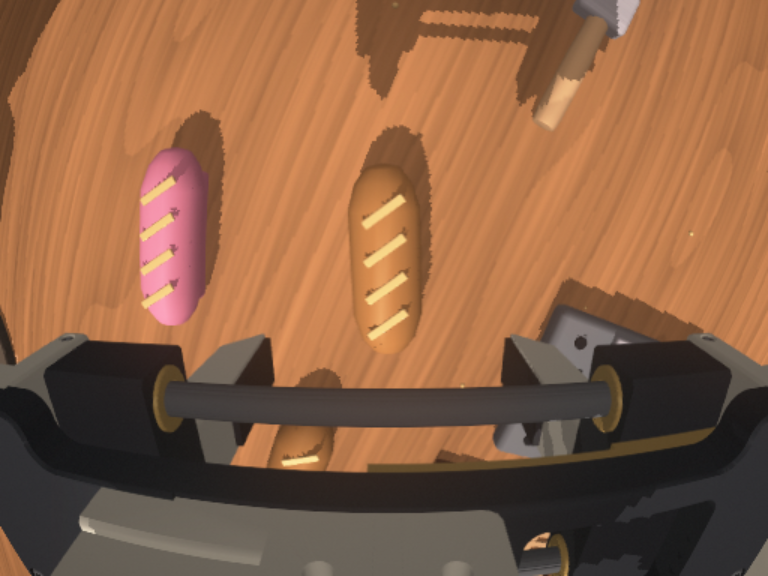

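The brown 4-slash loaf at (385,258) is loaf3, between pink (173,237) and the scale (570,390). It is nearly aligned with the tool. I'll cast its ends and slash centres.

```bash
cat >> h.py <<'E'
def wl(pts,z,d=None):
    d=d or get_image('wrist'); g=np.array([cast(d,u/1.5,v/1.5,z,True)[:2] for u,v in pts])
    v=g[-1]-g[0]; print((g*1000).round(1).tolist(),'mean',(g.mean(0)*1000).round(1),'mid',((g[0]+g[-1])*500).round(1),'len',(np.hypot(*v)*1000).round(1),'ang',np.degrees(np.arctan2(v[1],v[0])).round(1))
E
python3 - <<'E'
from h import *
d=get_image('wrist'); wl([(382,165),(388,353)],.022,d); wl([(384,212),(386,250),(387,288),(388,325)],.047,d)
E
```

```text
[[403.5, 351.8], [460.5, 233.4]] mean [432.  292.6] mid [432.  292.6] len 131.5 ang -64.3
[[416.3, 326.6], [426.9, 305.7], [437.3, 283.9], [447.9, 261.6]] mean [432.1 294.5] mid [432.1 294.1] len 72.2 ang -64.1
```

Request:
drive_tool:
  steps:
    - [0,-5.3,11.1,-20,0.037]
    - [0,0,0,-30,0]
    - [0,0,0,-30,0]
    - [0,0,0,-30,0]
    - [0,0,0,-20,0]
    - [0,0,0,-12,0]
    - [0,0,0,-4,0]
    - [0,0,0,0,0]
    - [0.6,0,0,0,0]
    - [0.6,0,0,0,0]
    - [0.6,0,0,0,0]
    - [0.6,0,0,0,0]
    - [0.6,0,0,0,0]
    - [0.6,0,0,0,0]
    - [0.6,0,0,0,0]
  grip_force: 12

```text
clock: 2.55
position: [0.4314, 0.2951, 0.0109]
ee_rot: [1.665, 2.664, 0.0]
force: [-1.1, 0.1, 1.0]
width: 0.539
gripper_force: 0.4
```

```bash
python3 -c "
from h import *;pose()"
```

```text
t 2.55 tcp [431.4 295.1  10.9] close 26.0 zz -1.0 w 49.6 F [-1.1  0.1  1. ] gf 0.4 j7 -0.08
```

Request:
drive_tool:
  steps:
    - [0.75,0,0,0,0]
    - [0.75,0,0,0,0]
    - [0.75,0,0,0,0]
    - [0.75,0,0,10,0]
    - [0.75,0,0,20,0]
    - [0.75,0,0,30,0]
    - [0.75,0,0,30,0]
    - [0.75,0,0,0,0]

```text
clock: 3.22
position: [0.4339, 0.2967, 0.1061]
ee_rot: [1.664, 2.662, 0.012]
force: [0.6, -0.3, -0.9]
width: 0.524
gripper_force: 12.0
```

Request:
drive_tool:
  steps:
    - [0.75,13.8,-24,0,0.0746]
    - [0.75,13.8,-24,0,0.0746]
    - [0.75,13.8,-24,0,0.0746]
    - [0.75,13.8,-24,0,0.0746]
    - [0.75,13.8,-24,0,0.0746]
    - [0.75,13.8,-24,0,0.0746]
    - [0.75,13.8,-24,0,0.0746]
    - [0.75,13.8,-24,0,0.0746]
    - [0.75,13.8,-24,0,0.0746]
    - [0.75,13.8,-24,0,0.0746]
    - [0.75,13.8,-24,0,0.0746]
    - [0.75,13.8,-24,0,0.0746]
    - [0.75,13.8,-24,0,0.0746]
    - [0.75,13.8,-24,0,0.0746]
    - [0.75,13.8,-24,0,0.0746]
    - [0.75,13.8,-24,0,0.0746]
    - [0.75,0,0,0,0]
    - [0.75,0,0,0,0]

```text
clock: 4.72
position: [0.6522, -0.0915, 0.1005]
ee_rot: [0.114, -3.139, 0.001]
force: [-0.7, 0.5, -1.4]
width: 0.524
gripper_force: 12.0
```

```bash
python3 -c "
from h import *;pose();a=get_image('wrist')['image'];b=get_image('scene')['image'];cv2.imwrite('pics/m1.png',np.hstack([a,b])[...,::-1][:,:,:][::1]);im=cv2.imread('pics/m1.png');cv2.imwrite('pics/m1.png',cv2.resize(im,None,fx=.78,fy=.78))"
```

```text
t 4.72 tcp [652.2 -91.5 100.5] close 94.2 zz -1.0 w 48.2 F [-0.7  0.5 -1.4] gf 12.0 j7 1.68
```

View pics/m1.png

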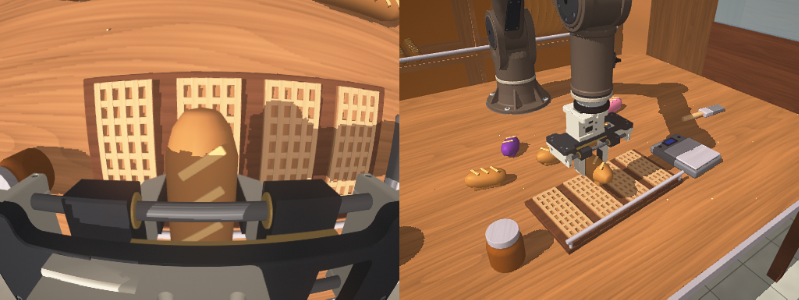

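```bash
python3 - <<'E'
from h import *
d=get_image('wrist'); s=1/.78
a=np.radians(4.4); u=np.array([np.cos(a),np.sin(a)])
for nm,l,r in[('b4',(94,83),(152,80)),('b3',(177,79),(241,79)),('b2',(265,80),(321,82)),('b1',(336,86),(381,92))]:
    L,Rr=[cast(d,p[0]*s,p[1]*s,.02,True)[:2] for p in(l,r)]
    print(nm,(L*1000).round(),(Rr*1000).round(),'w',round(1000*np.hypot(*(L-Rr))),'centre',(((L+Rr)/2+.083*u)*1000).round(1))
E
```

```text
b4 [ 579. -210.] [ 575. -144.] w 66 centre [ 659.6 -170.5]
b3 [ 573. -118.] [567. -53.] w 65 centre [652.7 -79. ]
b2 [565. -27.] [557.  39.] w 67 centre [643.9  12.2]
b1 [558.  60.] [552. 135.] w 75 centre [637.6 103.9]
```

Loaf3 is held over bay3. After correcting for the board side faces, the estimates are bay3 (652,-82), bay4 (659,-174), bay2 (645,9) and bay1 (638,100).

Request:
drive_tool:
  steps:
    - [0.75,0,9.5,0,0]
    - [0.75,0,0,-25,0]
    - [0.75,0,0,-20,0]
    - [0.75,0,0,-12,0]
    - [0.75,0,0,-6,0]
    - [0.75,0,0,-4,0]
    - [0.75,0,0,0,0]
    - [0.75,0,0,0,0]

```text
clock: 5.53
position: [0.6527, -0.0793, 0.0345]
ee_rot: [-0.121, 3.138, -0.0]
force: [0.3, 0.5, -1.3]
width: 0.523
gripper_force: 12.0
```

```bash
python3 -c "
from h import *;pose()"
```

```text
t 5.53 tcp [652.7 -79.3  34.5] close 94.4 zz -1.0 w 48.2 F [ 0.3  0.5 -1.3] gf 12.0 j7 1.65
```

Request:
drive_tool:
  steps:
    - [0.75,0,0,-3,0]
    - [0.75,0,0,0,0]
    - [0.4,0,0,0,0]
    - [0.25,0,0,0,0]
    - [0.25,0,0,0,0]
    - [0.25,0,0,0,0]
    - [0.25,0,0,10,0]
    - [0.25,0,0,30,0]
    - [0.25,0,0,30,0]
    - [0.25,0,0,30,0]
    - [0.25,0,0,20,0]
    - [0.25,0,0,0,0]

```text
clock: 6.53
position: [0.655, -0.0796, 0.1569]
ee_rot: [-0.12, 3.131, -0.001]
force: [1.5, 0.4, 0.5]
width: 0.749
gripper_force: 0.0
```

Request:
drive_tool:
  steps:
    - [0,-15.5,13,0,-0.1]
    - [0,-15.5,13,0,-0.1]
    - [0,-15.5,13,0,-0.1]
    - [0,-15.5,13,0,-0.1]
    - [0,-15.5,13,0,-0.1]
    - [0,-15.5,13,0,-0.1]
    - [0,-15.5,13,0,-0.1]
    - [0,-15.5,13,0,-0.1]
    - [0,-15.5,13,0,-0.1]
    - [0,-15.5,13,0,-0.1]
    - [0,-15.5,13,0,-0.1]
    - [0,-15.5,13,0,-0.1]
    - [0,-15.5,0,0,-0.1]
    - [0,-15.5,0,0,-0.1]
    - [0,0,0,0,-0.1]
    - [0,0,0,0,-0.1]
    - [0,0,0,0,0]
    - [0,0,0,0,0]

```text
clock: 8.03
position: [0.4351, 0.0767, 0.151]
ee_rot: [2.164, 2.277, 0.001]
force: [1.3, 0.2, 0.0]
width: 1.0
gripper_force: 0.0
```

```bash
python3 - <<'E'
from h import *
pose();d=get_image('wrist');save(d,'w2.png')
E
```

```text
t 8.03 tcp [435.1  76.7 151. ] close 2.9 zz -1.0 w 92.0 F [1.3 0.2 0. ] gf 0.0 j7 -0.15
```

View pics/w2.png

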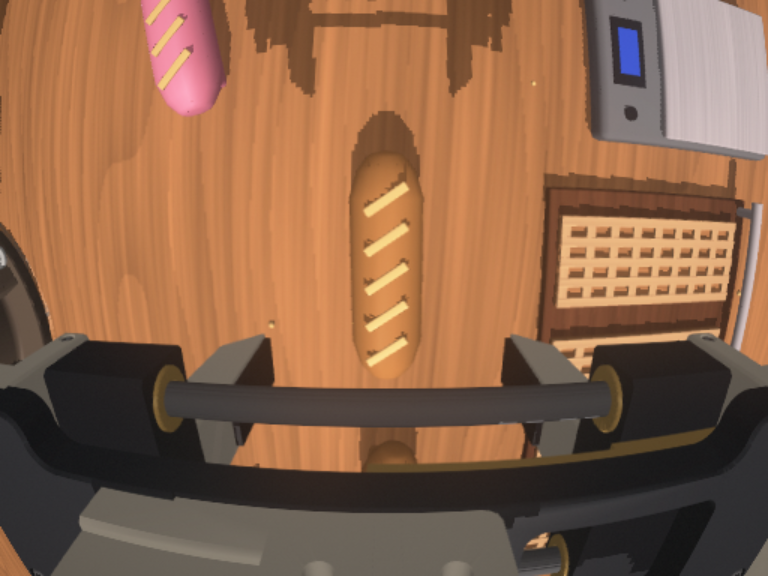

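Loaf4 (5 slashes) runs from (386,152) to (386,379). Bay1 is also visible, with corners at (560,215), (735,222), (730,299) and (557,306).

```bash
python3 - <<'E'
from h import *
d=get_image('wrist'); wl([(386,152),(386,379)],.022,d); wl([(386,200),(386,239),(386,278),(386,316),(387,352)],.047,d)
wl([(560,215),(735,222)],.02,d); wl([(557,306),(730,299)],.02,d)
E
```

```text
[[430.7, 159.6], [438.7, 1.9]] mean [434.7  80.7] mid [434.7  80.7] len 157.9 ang -87.1
[[432.2, 130.7], [433.4, 107.5], [434.6, 83.5], [435.8, 59.1], [437.7, 34.6]] mean [434.7  83.1] mid [434.9  82.7] len 96.3 ang -86.7
[[551.2, 127.4], [717.7, 140.4]] mean [634.5 133.9] mid [634.5 133.9] len 167.0 ang 4.5
[[558.4, 62.4], [729.6, 74.9]] mean [644.   68.6] mid [644.   68.6] len 171.6 ang 4.2
```

Request:
drive_tool:
  steps:
    - [0,0,4.8,-20,0]
    - [0,0,0,-30,0]
    - [0,0,0,-30,0]
    - [0,0,0,-30,0]
    - [0,0,0,-18,0]
    - [0,0,0,-10,0]
    - [0,0,0,-2,0]
    - [0,0,0,0,0]
    - [0.75,0,0,0,0]
    - [0.75,0,0,0,0]
    - [0.75,0,0,0,0]
    - [0.75,0,0,0,0]
    - [0.75,0,0,0,0]
    - [0.75,0,0,0,0]
    - [0.75,0,0,0,0]
    - [0.75,0,0,0,0]
    - [0.75,0,0,0,0]

```text
clock: 9.55
position: [0.4351, 0.0815, 0.0109]
ee_rot: [-2.168, -2.274, -0.0]
force: [-1.2, 0.3, 4.2]
width: 0.523
gripper_force: 12.0
```

Request:
drive_tool:
  steps:
    - [0.75,0,0,10,0]
    - [0.75,0,0,20,0]
    - [0.75,0,0,30,0]
    - [0.75,0,0,30,0]
    - [0.75,0,0,0,0]

```text
clock: 9.97
position: [0.4376, 0.0818, 0.1049]
ee_rot: [2.167, 2.271, 0.009]
force: [0.2, 0.7, -1.5]
width: 0.523
gripper_force: 12.0
```

Request:
drive_tool:
  steps:
    - [0.75,14,-16,0,-0.0966]
    - [0.75,14,-16,0,-0.0966]
    - [0.75,14,-16,0,-0.0966]
    - [0.75,14,-16,0,-0.0966]
    - [0.75,14,-16,0,-0.0966]
    - [0.75,14,-16,0,-0.0966]
    - [0.75,14,-16,0,-0.0966]
    - [0.75,14,-16,0,-0.0966]
    - [0.75,14,-16,0,-0.0966]
    - [0.75,14,-16,0,-0.0966]
    - [0.75,14,-16,0,-0.0966]
    - [0.75,14,-16,0,-0.0966]
    - [0.75,14,-16,0,-0.0966]
    - [0.75,14,-16,0,-0.0966]
    - [0.75,14,-16,0,-0.0966]
    - [0.75,14,-16,0,-0.0966]
    - [0.75,0,0,0,0]
    - [0.75,0,0,0,0]

```text
clock: 11.47
position: [0.6588, -0.1756, 0.0998]
ee_rot: [3.139, 0.114, -0.002]
force: [-0.2, 1.0, -1.8]
width: 0.521
gripper_force: 12.0
```

```bash
python3 - <<'E'
from h import *
pose();d=get_image('wrist');save(d,'w3.png')
E
```

```text
t 11.47 tcp [ 658.8 -175.6   99.8] close -85.9 zz -1.0 w 47.9 F [-0.2  1.  -1.8] gf 12.0 j7 -0.91
```

View pics/w3.png

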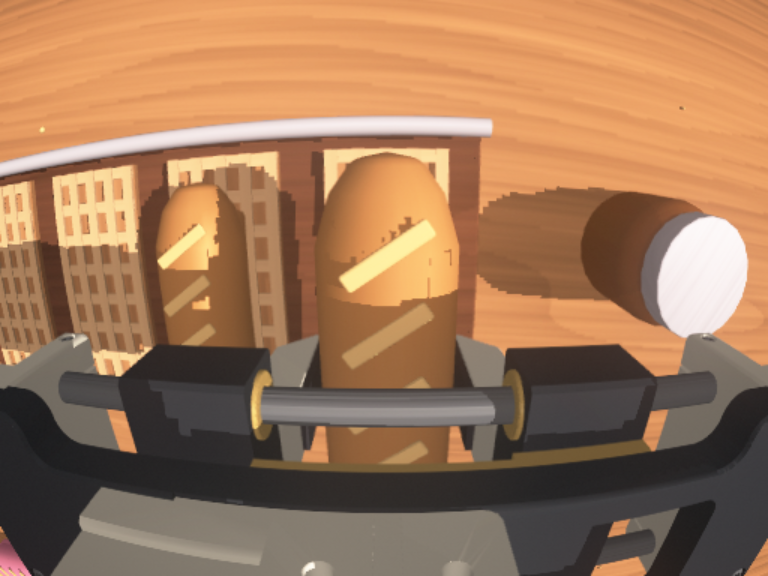

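Loaf4 (388,300) is held over bay4, loaf3 (200,250) is on bay3, and the jar (695,275) is clear. I'll check how well centred each is from this side.

```bash
python3 - <<'E'
from h import *
d=get_image('wrist')
print('bay4 far');wl([(324,150),(449,150)],.02,d)
print('bay3 far');wl([(168,160),(280,153)],.02,d)
print('loaf3 edges');wl([(157,235),(241,235)],.044,d); print('tip');wl([(203,183),(203,183)],.040,d)
print('slash');wl([(181,246),(187,296)],.067,d)
print('bay3 right edge');wl([(280,153),(290,340)],.02,d)
E
```

```text
bay4 far
[[738.4, -134.3], [743.3, -200.1]] mean [ 740.8 -167.2] mid [ 740.8 -167.2] len 66.0 ang -85.8
bay3 far
[[731.8, -42.9], [736.0, -110.5]] mean [733.9 -76.7] mid [733.9 -76.7] len 67.7 ang -86.5
loaf3 edges
[[692.3, -48.7], [694.3, -97.5]] mean [693.3 -73.1] mid [693.3 -73.1] len 48.9 ang -87.7
tip
[[719.9, -74.6], [719.9, -74.6]] mean [719.9 -74.6] mid [719.9 -74.6] len 0.0 ang 0.0
slash
[[692.0, -74.6], [667.7, -76.7]] mean [679.8 -75.6] mid [679.8 -75.6] len 24.4 ang -175.1
bay3 right edge
[[736.0, -110.5], [629.4, -118.7]] mean [ 682.7 -114.6] mid [ 682.7 -114.6] len 106.9 ang -175.6
```

Request:
drive_tool:
  steps:
    - [0.75,0,1.5,-10,0]
    - [0.75,0,0,-22,0]
    - [0.75,0,0,-18,0]
    - [0.75,0,0,-10,0]
    - [0.75,0,0,-5,0]
    - [0.75,0,0,-3,0]
    - [0.75,0,0,0,0]
    - [0.75,0,0,0,0]
    - [0.4,0,0,0,0]
    - [0.25,0,0,0,0]
    - [0.25,0,0,0,0]
    - [0.25,0,0,0,0]
    - [0.25,0,0,0,0]
    - [0.25,0,0,10,0]
    - [0.25,0,0,30,0]
    - [0.25,0,0,30,0]
    - [0.25,0,0,30,0]
    - [0.25,0,0,20,0]
    - [0.25,0,0,0,0]

```text
clock: 13.15
position: [0.6615, -0.1746, 0.1587]
ee_rot: [3.137, 0.113, 0.012]
force: [0.4, -0.3, 0.6]
width: 0.748
gripper_force: 0.0
```

Request:
drive_tool:
  steps:
    - [0,-17.6,-9.3,0,0.1]
    - [0,-17.6,-9.3,0,0.1]
    - [0,-17.6,-9.3,0,0.1]
    - [0,-17.6,-9.3,0,0.1]
    - [0,-17.6,-9.3,0,0.1]
    - [0,-17.6,-9.3,0,0.1]
    - [0,-17.6,-9.3,0,0.1]
    - [0,-17.6,-9.3,0,0.1]
    - [0,-17.6,-9.3,0,0.1]
    - [0,-17.6,-9.3,0,0.1]
    - [0,-17.6,-9.3,0,0.1]
    - [0,-17.6,-9.3,0,0.1]
    - [0,0,0,0,0]
    - [0,0,0,0,0]

```text
clock: 14.32
position: [0.4469, -0.2855, 0.1532]
ee_rot: [2.53, 1.863, 0.001]
force: [0.5, -0.4, 0.1]
width: 0.996
gripper_force: 0.0
```

```bash
python3 - <<'E'
from h import *
pose();d=get_image('wrist');save(d,'w4.png')
E
```

```text
t 14.32 tcp [ 446.9 -285.5  153.2] close -17.3 zz -1.0 w 91.6 F [ 0.5 -0.4  0.1] gf 0.0 j7 0.36
```

View pics/w4.png

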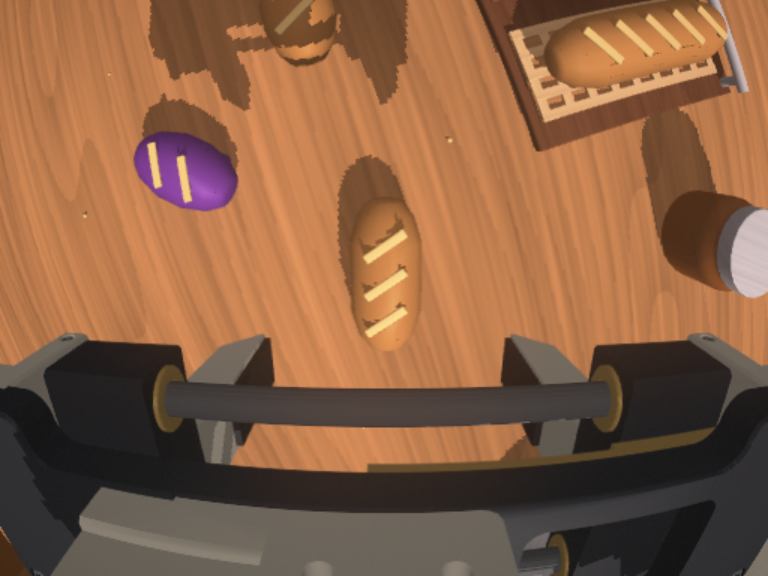

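Loaf2 (3 slashes) runs from (386,196) to (387,350). Loaf4 is lying on bay4 at (635,45), and purple is at (187,170).

```bash
python3 - <<'E'
from h import *
d=get_image('wrist'); wl([(386,196),(387,350)],.022,d); wl([(386,247),(386,286),(387,322)],.047,d)
E
```

```text
[[463.7, -232.5], [432.5, -335.1]] mean [ 448.1 -283.8] mid [ 448.1 -283.8] len 107.3 ang -106.9
[[455.1, -260.1], [447.9, -283.4], [441.5, -306.1]] mean [ 448.2 -283.2] mid [ 448.3 -283.1] len 48.0 ang -106.5
```

Request:
drive_tool:
  steps:
    - [0,1.3,2,-20,0.005]
    - [0,0,0,-30,0]
    - [0,0,0,-30,0]
    - [0,0,0,-30,0]
    - [0,0,0,-18,0]
    - [0,0,0,-11,0]
    - [0,0,0,-3,0]
    - [0,0,0,0,0]
    - [0.75,0,0,0,0]
    - [0.75,0,0,0,0]
    - [0.75,0,0,0,0]
    - [0.75,0,0,0,0]
    - [0.75,0,0,0,0]
    - [0.75,0,0,0,0]
    - [0.75,0,0,0,0]
    - [0.75,0,0,0,0]
    - [0.75,0,0,0,0]

```text
clock: 15.83
position: [0.4491, -0.2827, 0.0109]
ee_rot: [-2.522, -1.873, -0.0]
force: [-0.6, 0.1, 3.7]
width: 0.523
gripper_force: 12.0
```

Request:
drive_tool:
  steps:
    - [0.75,0,0,10,0]
    - [0.75,0,0,20,0]
    - [0.75,0,0,30,0]
    - [0.75,0,0,30,0]
    - [0.75,0,0,0,0]

```text
clock: 16.25
position: [0.4517, -0.2846, 0.1061]
ee_rot: [2.517, 1.868, 0.006]
force: [1.2, -0.7, -0.3]
width: 0.52
gripper_force: 12.0
```

Request:
drive_tool:
  steps:
    - [0.75,12.3,18.3,0,-0.0748]
    - [0.75,12.3,18.3,0,-0.0748]
    - [0.75,12.3,18.3,0,-0.0748]
    - [0.75,12.3,18.3,0,-0.0748]
    - [0.75,12.3,18.3,0,-0.0748]
    - [0.75,12.3,18.3,0,-0.0748]
    - [0.75,12.3,18.3,0,-0.0748]
    - [0.75,12.3,18.3,0,-0.0748]
    - [0.75,12.3,18.3,0,-0.0748]
    - [0.75,12.3,18.3,0,-0.0748]
    - [0.75,12.3,18.3,0,-0.0748]
    - [0.75,12.3,18.3,0,-0.0748]
    - [0.75,12.3,18.3,0,-0.0748]
    - [0.75,12.3,18.3,0,-0.0748]
    - [0.75,12.3,18.3,0,-0.0748]
    - [0.75,12.3,18.3,0,-0.0748]
    - [0.75,0,0,0,0]
    - [0.75,0,0,0,0]

```text
clock: 17.75
position: [0.6463, 0.0119, 0.1004]
ee_rot: [3.139, 0.132, -0.001]
force: [0.4, 0.0, -0.8]
width: 0.523
gripper_force: 12.0
```

```bash
python3 - <<'E'
from h import *
pose();d=get_image('wrist');save(d,'w5.png')
E
```

```text
t 17.75 tcp [646.3  11.9 100.4] close -85.2 zz -1.0 w 48.2 F [ 0.4  0.  -0.8] gf 12.0 j7 -1.14
```

View pics/w5.png

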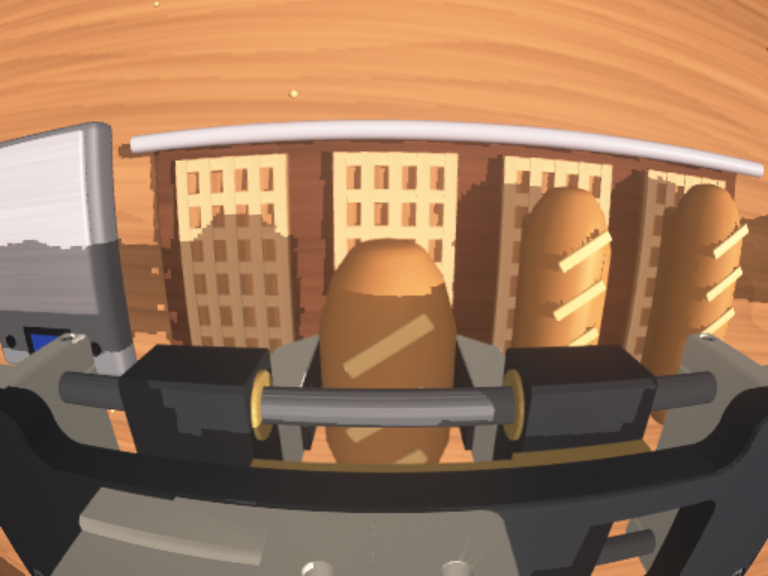

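Loaf2 (388,330) is held over bay2, whose far edge spans 334–458. Loaf3 and loaf4 are lying on their boards at (565,260) and (705,260). I'll shift y by -3 mm and place it.

Request:
drive_tool:
  steps:
    - [0.75,-1,-3.5,-10,0]
    - [0.75,0,0,-22,0]
    - [0.75,0,0,-18,0]
    - [0.75,0,0,-10,0]
    - [0.75,0,0,-5,0]
    - [0.75,0,0,-3,0]
    - [0.75,0,0,0,0]
    - [0.75,0,0,0,0]
    - [0.4,0,0,0,0]
    - [0.25,0,0,0,0]
    - [0.25,0,0,0,0]
    - [0.25,0,0,0,0]
    - [0.25,0,0,0,0]
    - [0.25,0,0,10,0]
    - [0.25,0,0,30,0]
    - [0.25,0,0,30,0]
    - [0.25,0,0,30,0]
    - [0.25,0,0,20,0]
    - [0.25,0,0,0,0]

```text
clock: 19.38
position: [0.6476, 0.0058, 0.1583]
ee_rot: [3.139, 0.126, 0.012]
force: [0.4, -0.1, -0.0]
width: 0.747
gripper_force: 0.0
```

Request:
drive_tool:
  steps:
    - [0,-16.5,-8.8,0,0.1]
    - [0,-16.5,-8.8,0,0.1]
    - [0,-16.5,-8.8,0,0.1]
    - [0,-16.5,-8.8,0,0.1]
    - [0,-16.5,-8.8,0,0.1]
    - [0,-16.5,-8.8,0,0.1]
    - [0,-16.5,-8.8,0,0.1]
    - [0,-16.5,-8.8,0,0.1]
    - [0,-16.5,-8.8,0,0.1]
    - [0,-16.5,-8.8,0,0.1]
    - [0,-16.5,-8.8,0,0.1]
    - [0,-16.5,-8.8,0,0.1]
    - [0,0,0,0,0.1]
    - [0,0,0,0,0]
    - [0,0,0,0,0]

```text
clock: 20.63
position: [0.4473, -0.0991, 0.1531]
ee_rot: [2.425, 1.996, 0.001]
force: [0.3, 0.8, 0.0]
width: 1.001
gripper_force: 0.0
```

```bash
python3 - <<'E'
from h import *
pose();d=get_image('wrist');save(d,'w6.png')
E
```

```text
t 20.63 tcp [447.3 -99.1 153.1] close -11.1 zz -1.0 w 92.1 F [0.3 0.8 0. ] gf 0.0 j7 0.09
```

View pics/w6.png

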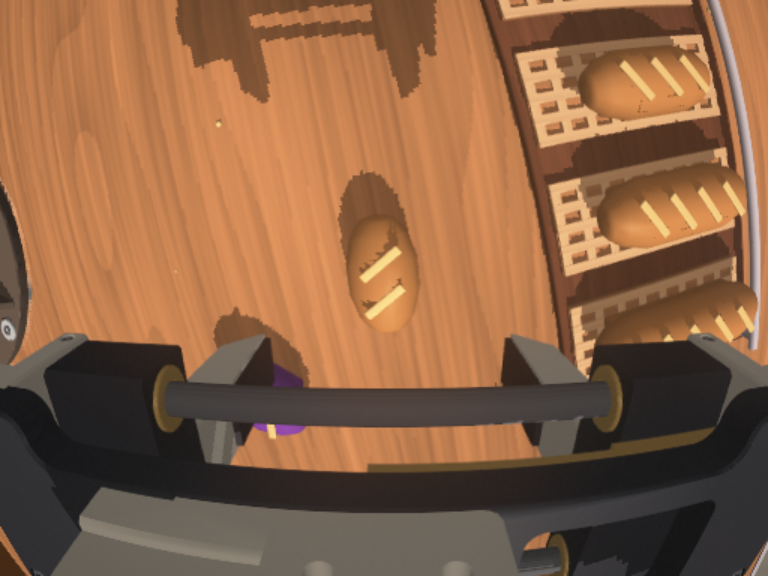

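Loaf1 (2 slashes) runs from about (379,214) to (388,332), with slashes at (381,265) and (385,302). The other loaves lie on bays 2 to 4.

```bash
python3 - <<'E'
from h import *
d=get_image('wrist'); wl([(379,214),(388,332)],.022,d); wl([(381,265),(385,302)],.047,d)
print('L2 tips'); wl([(578,92),(710,75)],.044,d); print('bay2'); wl([(532,100),(709,78)],.02,d)
print('L3'); wl([(597,222),(745,196)],.044,d); print('b3'); wl([(558,228),(730,190)],.02,d)
E
```

```text
[[450.9, -55.9], [440.9, -137.3]] mean [445.9 -96.6] mid [445.9 -96.6] len 82.0 ang -97.0
[[446.9, -83.9], [444.8, -107.5]] mean [445.9 -95.7] mid [445.9 -95.7] len 23.7 ang -95.3
L2 tips
[[589.1, 2.3], [704.3, 11.3]] mean [646.7   6.8] mid [646.7   6.8] len 115.6 ang 4.5
bay2
[[565.4, 2.2], [724.4, 12.1]] mean [644.9   7.2] mid [644.9   7.2] len 159.2 ang 3.6
L3
[[589.8, -82.2], [728.8, -80.5]] mean [659.3 -81.4] mid [659.3 -81.4] len 139.0 ang 0.7
b3
[[570.4, -86.8], [734.2, -78.8]] mean [652.3 -82.8] mid [652.3 -82.8] len 164.0 ang 2.8
```

Request:
drive_tool:
  steps:
    - [0,-1.4,2.9,-20,0.08]
    - [0,0,0,-30,0]
    - [0,0,0,-30,0]
    - [0,0,0,-30,0]
    - [0,0,0,-18,0]
    - [0,0,0,-11,0]
    - [0,0,0,-3,0]
    - [0,0,0,0,0]
    - [0.75,0,0,0,0]
    - [0.75,0,0,0,0]
    - [0.75,0,0,0,0]
    - [0.75,0,0,0,0]
    - [0.75,0,0,0,0]
    - [0.75,0,0,0,0]
    - [0.75,0,0,0,0]
    - [0.75,0,0,0,0]
    - [0.75,0,0,0,0]

```text
clock: 22.15
position: [0.4457, -0.0961, 0.0109]
ee_rot: [2.34, 2.096, 0.0]
force: [-0.4, 1.2, 4.2]
width: 0.523
gripper_force: 11.9
```

Request:
drive_tool:
  steps:
    - [0.75,0,0,10,0]
    - [0.75,0,0,20,0]
    - [0.75,0,0,30,0]
    - [0.75,0,0,30,0]
    - [0.75,0,0,0,0]

```text
clock: 22.57
position: [0.4481, -0.0969, 0.1055]
ee_rot: [2.338, 2.092, 0.007]
force: [2.0, 0.2, 0.3]
width: 0.521
gripper_force: 11.9
```

Request:
drive_tool:
  steps:
    - [0.75,12.8,13,0,-0.092]
    - [0.75,12.8,13,0,-0.092]
    - [0.75,12.8,13,0,-0.092]
    - [0.75,12.8,13,0,-0.092]
    - [0.75,12.8,13,0,-0.092]
    - [0.75,12.8,13,0,-0.092]
    - [0.75,12.8,13,0,-0.092]
    - [0.75,12.8,13,0,-0.092]
    - [0.75,12.8,13,0,-0.092]
    - [0.75,12.8,13,0,-0.092]
    - [0.75,12.8,13,0,-0.092]
    - [0.75,12.8,13,0,-0.092]
    - [0.75,12.8,13,0,-0.092]
    - [0.75,12.8,13,0,-0.092]
    - [0.75,12.8,13,0,-0.092]
    - [0.75,0,0,0,0]
    - [0.75,0,0,0,0]

```text
clock: 23.98
position: [0.6375, 0.0997, 0.1005]
ee_rot: [3.138, 0.132, -0.001]
force: [-0.3, -0.9, -1.1]
width: 0.522
gripper_force: 11.9
```

```bash
python3 - <<'E'
from h import *
pose();d=get_image('wrist');save(d,'w7.png')
E
```

```text
t 23.98 tcp [637.5  99.7 100.5] close -85.2 zz -1.0 w 48.0 F [-0.3 -0.9 -1.1] gf 11.9 j7 -1.23
```

View pics/w7.png

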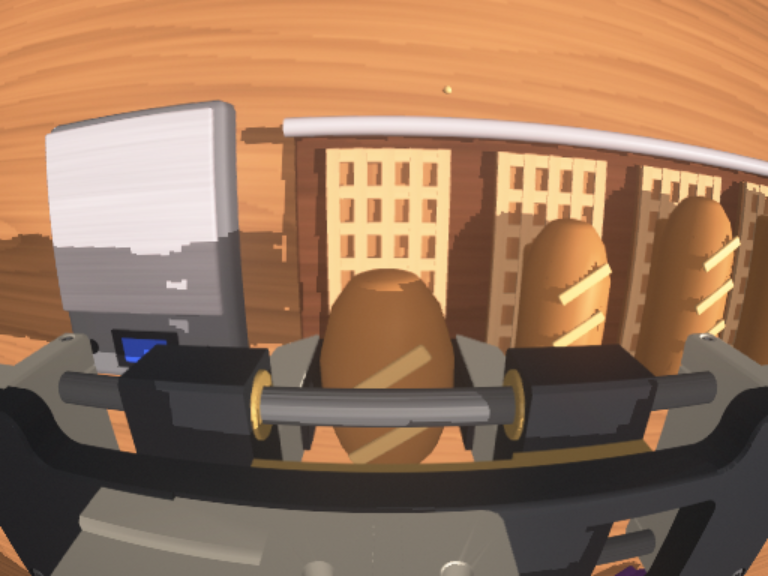

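Loaf1 is centred over bay1, whose far edge spans 327–450 with the loaf at 387. I'll place it.

Request:
drive_tool:
  steps:
    - [0.75,0.5,0.5,-10,0]
    - [0.75,0,0,-22,0]
    - [0.75,0,0,-18,0]
    - [0.75,0,0,-10,0]
    - [0.75,0,0,-5,0]
    - [0.75,0,0,-3,0]
    - [0.75,0,0,0,0]
    - [0.75,0,0,0,0]
    - [0.4,0,0,0,0]
    - [0.25,0,0,0,0]
    - [0.25,0,0,0,0]
    - [0.25,0,0,0,0]
    - [0.25,0,0,0,0]
    - [0.25,0,0,10,0]
    - [0.25,0,0,30,0]
    - [0.25,0,0,30,0]
    - [0.25,0,0,30,0]
    - [0.25,0,0,20,0]
    - [0.25,0,0,20,0]

```text
clock: 25.62
position: [0.6384, 0.0991, 0.1753]
ee_rot: [-3.139, -0.126, -0.003]
force: [0.1, 0.2, -0.0]
width: 0.749
gripper_force: 0.0
```

Request:
drive_tool:
  steps:
    - [0.25,-20,-5,10,0]
    - [0.25,-20,-5,10,0]
    - [0.25,-20,-5,10,0]
    - [0.25,-20,-5,10,0]
    - [0.25,-20,-5,10,0]
    - [0.25,-20,-5,10,0]
    - [0.25,-20,-5,0,0]
    - [0.25,-20,-5,0,0]
    - [0.25,0,-5,0,0]
    - [0.25,0,0,0,0]
    - [0.25,0,0,0,0]

```text
clock: 26.53
position: [0.4788, 0.0545, 0.2334]
ee_rot: [-3.138, -0.127, -0.002]
force: [0.3, 0.3, 0.4]
width: 0.75
gripper_force: 0.0
```

```bash
python3 - <<'E'
from h import *
pose();a=get_image('wrist')['image'];b=get_image('scene')['image']
cv2.imwrite('pics/f.png',cv2.resize(np.vstack([a[:300],b[120:384]])[...,::-1],None,fx=1.05,fy=1.05))
E
```

```text
t 26.53 tcp [478.8  54.5 233.4] close -85.4 zz -1.0 w 69.0 F [0.3 0.3 0.4] gf 0.0 j7 -1.41
```

View pics/f.png

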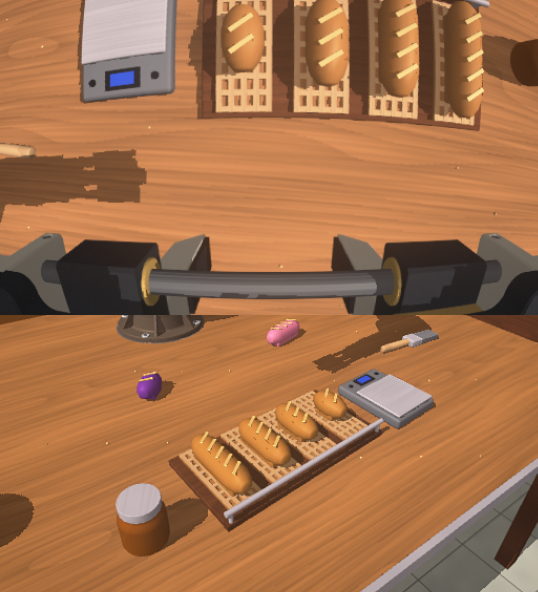

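```bash
python3 - <<'E'
from h import *
d=get_image('wrist'); a=np.radians(4.4); u=np.array([np.cos(a),np.sin(a)]); v=np.array([-u[1],u[0]])
C=[(.6385,.1005),(.645,.009),(.6515,-.083),(.658,-.174)]
T=[(243,72),(327,86),(401,97),(466,118)]; B=[(243,110),(321,111),(394,117),(459,124)]
S=[[(240,18),(240,45)],[(324,11),(327,62)],[(399,22),(404,73)],[(461,12),(469,98)]]
for i in range(4):
    f=lambda p,z:cast(d,p[0]/1.05,p[1]/1.05,z,True)[:2]-C[i]
    t=f(T[i],.038); L=[.08,.105,.13,.155][i]; b=f(B[i],.02)
    print(i+1,'x',round(1000*(t@u+L/2),1),'board near err',round(1000*(b@u+.083),1),round(1000*b@v,1),'slash y',[round(1000*f(s,.067)@v,1) for s in S[i]])
E
```

```text
1 x 1.4 board near err 1.3 0.3 slash y [np.float64(-0.2), np.float64(-0.5)]
2 x -0.2 board near err 1.7 0.1 slash y [np.float64(4.5), np.float64(1.8)]
3 x 6.6 board near err 0.1 -0.6 slash y [np.float64(12.6), np.float64(7.7)]
4 x 3.4 board near err 0.1 -8.5 slash y [np.float64(18.8), np.float64(9.9)]
```

The order is right: loaves 1 to 4 run from the scale to the jar. My hand readings for loaf3 and loaf4 crosswise are unsure because of parallax, so I'll look from straight above bays 3/4 and measure with masks.

Request:
drive_tool:
  steps:
    - [0.25,16,-25.7,0,0]
    - [0.25,16,-25.7,0,0]
    - [0.25,16,-25.7,0,0]
    - [0.25,16,-25.7,0,0]
    - [0.25,16,-25.7,0,0]
    - [0.25,16,-25.7,0,0]
    - [0.25,16,-25.7,0,0]
    - [0.25,0,0,0,0]
    - [0.25,0,0,0,0]
    - [0.25,0,0,0,0]

```text
clock: 27.52
position: [0.5901, -0.1253, 0.232]
ee_rot: [3.139, 0.127, -0.002]
force: [-0.7, 0.9, 0.0]
width: 0.75
gripper_force: 0.0
```

```bash
cat > chk.py <<'E'
from h import *
import pickle
pose(); d=get_image('wrist'); pickle.dump(d,open('w.pkl','wb'))
print('cam',np.round(d['xyz'],3))
hsv=cv2.cvtColor(d['image'],cv2.COLOR_RGB2HSV)
a=np.radians(4.4); u=np.array([np.cos(a),np.sin(a)]); v=np.array([-u[1],u[0]])
C=np.array([(.6385,.1005),(.645,.009),(.6515,-.083),(.658,-.174)])
M=att(d['attitude']); f=192/np.tan(np.radians(d['vfov'])/2)
def proj(p):
    c=M.T@(np.array(p)-d['xyz']); t=np.arctan2(np.hypot(c[0],c[1]),c[2]); return np.array([d['cx'],d['cy']])+f*t*c[:2]/np.hypot(c[0],c[1])
for i in (0,1,2,3):
    for x in(-.03,0,.03):
        row=''
        for y in np.arange(.06,-.061,-.004):
            p=np.round(proj([*(C[i]+x*u+y*v),.044])).astype(int)
            row+=('%4d'%hsv[p[1],p[0],1]) if 0<=p[0]<512 and 0<=p[1]<384 else ' .'
        print(i+1,x,row)
E
python3 chk.py
```

```text
t 27.52 tcp [ 590.1 -125.3  232. ] close -85.4 zz -1.0 w 69.0 F [-0.7  0.9  0. ] gf 0.0 j7 -0.96
cam [ 0.665 -0.119  0.39 ]
1 -0.03   21 144 146 151 150 150 148 147 147 147 160 161 163 161 161 160 160 162 161 159 146 132 119 136 146 120 118 145 151 147 147
1 0   18 149 149 149 148 149 143 144 153 160 160 159 155 153 149 143 146 153 161 160 161 160 159 117 107 106 108 148 147 146 149
1 0.03   15 148 147 146 146 146 146 147 142 136 160 160 160 159 158 157 159 161 162 159 149 141 107 122 149 107 113 147 146 141 144
2 -0.03  133 145 120 118 146 151 147 145 144 144 159 147 113 111 151 155 147 144 153 159 160 159 149 140 107 120 149 145 149 145 145
2 0  117 107 107 108 148 147 146 144 146 150 161 161 159 110 109 111 141 133 146 155 161 160 107 106 106 144 146 145 145 146 149
2 0.03  123 149 107 107 148 146 141 142 144 142 152 158 160 161 143 109 108 143 150 158 160 160 148 137 107 127 144 146 144 146 144
3 -0.03  146 107 144 149 145 149 145 145 155 159 161 160 161 142 107 106 139 151 156 159 148 147 106 107 145 145 150 143 146 147 119
3 0  107 107 144 146 145 145 146 148 151 157 160 160 161 156 152 111 106 144 156 161 119 105 105 107 148 152 149 144 149 149 120
3 0.03  137 107 127 145 143 145 146 144 147 155 159 158 159 156 150 148 141 142 155 160 148 144 106 107 144 144 142 147 144 142 119
4 -0.03  108 148 150 150 143 146 151 120 123 156 157 158 158 107 112 157 149 142 149 156 158 126 140 150 150 151 150 150 150 149 149
4 0  107 148 145 149 150 146 147 121 119 159 160 157 160 157 105 104 125 144 147 155 158 116 142 150 151 151 149 150 148 149 147
4 0.03  107 145 149 147 144 143 144 119 130 154 156 156 157 158 156 111 102 103 148 154 158 105 128 150 150 151 146 147 148 147 145
```

Measured crosswise offsets are all within 6 mm (L1 -2, L2 -2, L3 +5.5, L4 +2), and lengthwise within 7 mm. The jar hasn't been touched, so I'm handing in.

```bash
python3 -c "
from cell import arm;print(arm.sign_off())"
```

```text
the job is handed in; nothing more can be done
None
```

All four loaves are on their boards in order, shortest by the scale and longest by the jar, each measured within about 7 mm of centre, with the jar untouched; the job is handed in but no verdict was returned.

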